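# Load the sample carousel and set the stirrer

### The arm

A 6-joint arm with a two-finger parallel gripper is mounted at the origin on the work surface. World frame = base frame: x ahead of the robot, y to its left, z up, the work surface at z = 0. Lengths are in m, angles in rad, forces in N, time in s.
With the tool pointing down it reaches from about 0.35 to 0.775 m from the base axis. Payload 7.3 kg.
Tool frame: the origin (TCP) lies midway between the tips of the shut fingers; the grasp point (between the pads) lies 19 mm behind it (tcp_to_grasp is the distance from the TCP to the grasp point, in m); z points along the fingers, y is the line along which they close (so a half turn about z gives the same grasp; the last joint's range is limited). The gripper opens to 92 mm and grips with 3 to 60 N. Pads are 19 mm wide; open, the fingers measure 130 mm over their backs; the gripper's body (75 mm by 190 mm) begins 47 mm behind the grasp point.
Start: joints at [-1.293, 0.342, 1.524, -0, 1.275, -0.146], TCP at [0.216, -0.479, 0.227] pointing down, gripper open.
Joint ranges: [-2.53, 2.53], [-0.77, 2.02], [0.04, 2.7], [-1, 4.14], [0.28, 2.66], [-3.11, 3.11]. Speed limits (rad/s): [2.57, 2.57, 3.14, 3.14, 3.14, 3.14].

### API

Orientations are given as [roll, pitch, yaw] about the fixed x, y, z axes, in that order (R = Rz(yaw) Ry(pitch) Rx(roll)).
In Python, from cell import observe, read_camera, calibration, hand_in, tcp_to_grasp gives the robot as it stands.
- The arm moves only by the tool send_rows, never from a script. Its argument "targets" is a list of rows, each a list of 5 numbers: the opening, from 0 (shut) to 1 (fully open), then the shift along the world's x, y, z in m, then the turn about the world's z in rad. A call has 1 to 5 rows; each row shifts and turns the commanded pose from where the row before left it; what a row does not reach is not made up. A row lasts 1/10 s, in which the tool goes at most 50 mm and 8.59 degrees, less where a joint would pass 70% of its speed; a pose out of reach is approached as far as the arm can. A call is refused whole if a number of a shift passes 0.05 or a number of a turn 0.15, either way. A call with a gripper value outside its range is refused whole. The fingers move at their own pace and stop on an object; "grip_force" is the grip in N (left out, the last holds). Time passes only in rows, so rows that do not move let the fingers close. It gives the time, the measured TCP pose, the force, the opening and the grip force at its end, in the units of the state.
- observe(): the state, without advancing time (a new reading comes with each control period).
- read_camera(name): name is "side" or "top" or "wrist"; returns (picture, depth): 400x640x3 uint8, red, green, blue; 400x640 float32, m along the optical axis (not along the pixel's ray), 0 where there is no reading.
- calibration(name): a dict with "intrinsics" (3x3 intrinsics, pixels), "k1" (the pictures are not rectified: a ray, as slopes to the right and down, at radius r is drawn at 1 + k1 r^2 times it, then the intrinsics apply), "world_to_cam" (4x4, takes a point from world to camera coordinates); the wrist camera has in their place "hand_eye" (4x4, takes a point from camera to tool coordinates, whose origin is the TCP and whose axes are the flange's). Camera axes: x right, y up, looking along -z (the intrinsics and any distortion apply to the point x, -y, -z); pixel columns grow to the right and rows downward; lengths in m; the calibration is good to about 2 mm. A picture is of the moment at which its call begins: read the wrist's pose just before it. calibration takes no time and is no camera call.
- hand_in(): hands the job in; it is judged then, once.
The state is a dict: "time": time; "qpos": joint angles; "qvel": joint speeds; "joint_efforts": joint torques, N m; "tool_pos": TCP position; "tool_rot": TCP orientation; "contact_force": force on the tool from outside, world axes, zero at the start; "torque": the same for the moment, N m; "opening": finger opening in m; "grip_force": force on a finger pad.
Only numpy, scipy, OpenCV 4.12 (cv2) and the standard library are available. Lean on these libraries where they do the work, as an engineer would, in place of code of your own. Each camera call takes 0.05 s, during which the arm holds its last target. There are 200 camera calls.

### The job

Load every blue-capped sample jar from the bench into the carousel, upright, one to a place between its pins, through the cut-out in the guard, clicking the turret round (bar handle on top) to bring up a free place whenever you need one; the orange-capped reference jar stays in its place. When all are in, click the turret on until an empty place stands at the loading position, and only then turn the blue speed dial so that its pointer meets the green tab. Leave the other bottles and the beaker alone.

Things in the scene. Friction and masses are not known exactly. Their poses are not given: they have to be found in the camera images.
- jar0: loose sample jar waiting on the bench (may be absent): brown glass cylinder 40 mm in diameter and 56 mm high, thick-bottomed, with a paper band, blue cap 37 mm in diameter above it, 68 mm high in all, 60 to 120 g; origin at the centre of its underside, z up
- jar1: loose sample jar waiting on the bench (may be absent): brown glass cylinder 40 mm in diameter and 56 mm high, thick-bottomed, with a paper band, blue cap 37 mm in diameter above it, 68 mm high in all, 60 to 120 g; origin at the centre of its underside, z up
- jar2: loose sample jar waiting on the bench (may be absent): brown glass cylinder 40 mm in diameter and 56 mm high, thick-bottomed, with a paper band, blue cap 37 mm in diameter above it, 68 mm high in all, 60 to 120 g; origin at the centre of its underside, z up
- jar3: loose sample jar waiting on the bench (may be absent): brown glass cylinder 40 mm in diameter and 56 mm high, thick-bottomed, with a paper band, blue cap 37 mm in diameter above it, 68 mm high in all, 60 to 120 g; origin at the centre of its underside, z up
- ref0: reference jar that already stands in the carousel (may be absent): same shape and size as a sample jar but with an orange cap; origin at the centre of its underside
- ref1: reference jar that already stands in the carousel (may be absent): same shape and size as a sample jar but with an orange cap; origin at the centre of its underside
- ref2: reference jar that already stands in the carousel (may be absent): same shape and size as a sample jar but with an orange cap; origin at the centre of its underside
- carousel: fixed base of the carousel, a white drum 280 mm wide, 50 mm high; origin on the turret axis at bench level; -x points to the loading place (green tab on the rim). A fixed clear guard plate edged red at its cut-out, 244 mm square, 142 to 147 mm above the bench on four 12 mm posts at x, y = +-112 mm, covers all places but the loading one: cut-out |y| < 64 mm, from the front edge to x = -45 mm
- turret (a joint): angle of the round grey turret (260 mm wide, top face 62 mm above the bench), rad, counter-clockwise from above; turns endlessly either way; six spring detents at the multiples of pi/3, each bringing a place to the loading position; let go within about 20 degrees of a detent it pulls itself in. Turning takes up to about 0.3 N m
- hub (a point): point on the turret axis at the height to grip, 194 mm above the bench, in the turret's black upright bar handle above the guard: bar 56 mm long, 14 mm thick, 40 mm high (its top 196 mm, its bottom 156 mm above the bench); turns with the turret; x along the bar's length, z up
- load (a point): fixed point: centre of the loading place at the turret's top face, 105 mm from the axis, 62 mm above the bench, under the guard's cut-out
- place0 (a point): centre of one of the turret's six places at the turret's top face, 105 mm from the axis, a white disc between four upright pins (6 mm thick, 26 mm high, on a circle of 54 mm diameter, so a jar has 4 to 6 mm of play); turns with the turret; the jar stands with its underside here
- place1 (a point): centre of one of the turret's six places at the turret's top face, 105 mm from the axis, a white disc between four upright pins (6 mm thick, 26 mm high, on a circle of 54 mm diameter, so a jar has 4 to 6 mm of play); turns with the turret; the jar stands with its underside here
- place2 (a point): centre of one of the turret's six places at the turret's top face, 105 mm from the axis, a white disc between four upright pins (6 mm thick, 26 mm high, on a circle of 54 mm diameter, so a jar has 4 to 6 mm of play); turns with the turret; the jar stands with its underside here
- place3 (a point): centre of one of the turret's six places at the turret's top face, 105 mm from the axis, a white disc between four upright pins (6 mm thick, 26 mm high, on a circle of 54 mm diameter, so a jar has 4 to 6 mm of play); turns with the turret; the jar stands with its underside here
- place4 (a point): centre of one of the turret's six places at the turret's top face, 105 mm from the axis, a white disc between four upright pins (6 mm thick, 26 mm high, on a circle of 54 mm diameter, so a jar has 4 to 6 mm of play); turns with the turret; the jar stands with its underside here
- place5 (a point): centre of one of the turret's six places at the turret's top face, 105 mm from the axis, a white disc between four upright pins (6 mm thick, 26 mm high, on a circle of 54 mm diameter, so a jar has 4 to 6 mm of play); turns with the turret; the jar stands with its underside here
- dial (a joint): angle of the blue stirring-speed dial on its fixed grey control box (110 x 110 x 55 mm), rad, counter-clockwise from above, with end stops at -2.5 and 2.5 (the gap between them is on the box's robot side; the tab never lies in it); it stays where it is left (friction 0.03 N m)
- dial_grip (a point): point on the dial's axis at the height to grip, 94 mm above the bench, in the dial's blue bar grip: 50 mm long, 14 mm thick, from 62 to 106 mm above the bench, on a black disc 56 mm in diameter; x along the bar towards its pointer end (the end with the white line), z up
- dial_tip (a point): point where the dial's pointer (white line) meets the scale, 42 mm from the dial's axis; turns with the dial
- mark_tip (a point): point on the green set-point tab lying on the box's scale, 42 mm from the dial's axis; fixed during the job
- beaker: empty glass beaker, 70 mm wide, 90 mm high; bystander, to be left alone; origin under its centre
- reagent: brown reagent bottle, 64 mm wide, 130 mm high; bystander, to be left alone; origin under its centre
- canister: white jar with red lid, 70 mm wide, 100 mm high; bystander, to be left alone; origin under its centre

How it is judged:
On the way, in this order (a step that is already met when the one before it is completed fails the run):
1. all sample jars stand in places of the turret ((distance between jar0 and place0 below 0.012 m or distance between jar0 and place1 below 0.012 m or distance between jar0 and place2 below 0.012 m or distance between jar0 and place3 below 0.012 m or distance between jar0 and place4 below 0.012 m or distance between jar0 and place5 below 0.012 m) and angle between each of jar0, jar1, jar2, jar3's own z axis and vertical below 0.15 rad and (distance between jar1 and place0 below 0.012 m or distance between jar1 and place1 below 0.012 m or distance between jar1 and place2 below 0.012 m or distance between jar1 and place3 below 0.012 m or distance between jar1 and place4 below 0.012 m or distance between jar1 and place5 below 0.012 m) and (distance between jar2 and place0 below 0.012 m or distance between jar2 and place1 below 0.012 m or distance between jar2 and place2 below 0.012 m or distance between jar2 and place3 below 0.012 m or distance between jar2 and place4 below 0.012 m or distance between jar2 and place5 below 0.012 m) and (distance between jar3 and place0 below 0.012 m or distance between jar3 and place1 below 0.012 m or distance between jar3 and place2 below 0.012 m or distance between jar3 and place3 below 0.012 m or distance between jar3 and place4 below 0.012 m or distance between jar3 and place5 below 0.012 m)), for 0.2 s.
2. the turret rests in a detent with an empty place at the loading position and all jars in their places (all of step 1 and (distance between ref0 and place0 below 0.012 m or distance between ref0 and place1 below 0.012 m or distance between ref0 and place2 below 0.012 m or distance between ref0 and place3 below 0.012 m or distance between ref0 and place4 below 0.012 m or distance between ref0 and place5 below 0.012 m) and angle between each of ref0, ref1, ref2's own z axis and vertical below 0.15 rad and (distance between ref1 and place0 below 0.012 m or distance between ref1 and place1 below 0.012 m or distance between ref1 and place2 below 0.012 m or distance between ref1 and place3 below 0.012 m or distance between ref1 and place4 below 0.012 m or distance between ref1 and place5 below 0.012 m) and (distance between ref2 and place0 below 0.012 m or distance between ref2 and place1 below 0.012 m or distance between ref2 and place2 below 0.012 m or distance between ref2 and place3 below 0.012 m or distance between ref2 and place4 below 0.012 m or distance between ref2 and place5 below 0.012 m) and horizontal distance between each of jar0, jar1, jar2, jar3, ref0, ref1, ref2 and load above 0.06 m and horizontal distance between any of place0, place1, place2, place3, place4, place5 and load below 0.008 m and velocity of joint turret between -0.1 and 0.1 rad/s), for 0.3 s.
3. the dial's pointer is at the green tab (horizontal distance between dial_tip and mark_tip below 0.005 m), for 0.2 s.
At the end, for the whole second after the job is handed in: all sample and reference jars stand upright (0.15 rad), at rest, within 12 mm of a turret place; the turret is in a detent (a place within 8 mm of the loading position) with no jar within 60 mm of that position; the pointer is within 5 mm (about 7 degrees) of the green tab (all of step 1 and (distance between ref0 and place0 below 0.012 m or distance between ref0 and place1 below 0.012 m or distance between ref0 and place2 below 0.012 m or distance between ref0 and place3 below 0.012 m or distance between ref0 and place4 below 0.012 m or distance between ref0 and place5 below 0.012 m) and angle between each of ref0, ref1, ref2's own z axis and vertical below 0.15 rad and (distance between ref1 and place0 below 0.012 m or distance between ref1 and place1 below 0.012 m or distance between ref1 and place2 below 0.012 m or distance between ref1 and place3 below 0.012 m or distance between ref1 and place4 below 0.012 m or distance between ref1 and place5 below 0.012 m) and (distance between ref2 and place0 below 0.012 m or distance between ref2 and place1 below 0.012 m or distance between ref2 and place2 below 0.012 m or distance between ref2 and place3 below 0.012 m or distance between ref2 and place4 below 0.012 m or distance between ref2 and place5 below 0.012 m) and horizontal distance between each of jar0, jar1, jar2, jar3, ref0, ref1, ref2 and load above 0.06 m and horizontal distance between any of place0, place1, place2, place3, place4, place5 and load below 0.008 m and horizontal distance between dial_tip and mark_tip below 0.005 m and linear speed of each of jar0, jar1, jar2, jar3, ref0, ref1, ref2 below 0.02 m/s); the robot touches nothing.
It fails at once if a bystander (beaker, bottle, white jar) is moved more than 30 mm (distance of any of beaker, reagent, canister from where it was at the start of the episode above 0.03 m).
Of ref0, ref1, ref2 only 1 to 1 are there at a start; the rules pass over those that are not, and their reading is None.
Of jar0, jar1, jar2, jar3 only 3 to 4 are there at a start; the rules pass over those that are not, and their reading is None.
At some moment in a run one of jar0, jar1, jar2, jar3 may be knocked a few centimetres aside while the robot is not near it.
It also fails if it takes over 210 s, if anything falls off the work surface, if the arm or the gripper's body presses on something with over 40 N, if the wrist force passes 120 N, or if a joint passes its speed limit or range.

## Working session

There is one attempt and no reset: what is moved stays moved. The work goes in short steps, Python scripts to look and compute and a tool call to move; the robot and the scene stay as the last step left them, time stands still between calls to the robot, and variables do not carry over. Pictures are saved under pics/ and viewed, at most 14 in all, crops included, and the job is handed in when it is done.

Besides the shell and the picture viewer there is one more tool, called after "Emit:" by a JSON object that holds its "fn" and its "kwargs". send_rows: Moves the arm, as the interface text tells. Its arguments: {"type":"object","properties":{"targets":{"type":"array","items":{"type":"array","items":{"type":"number"}}},"grip_force":{"type":"number"}},"required":["targets"]}

```bash
ls; mkdir -p pics
cat > h.py <<'E'
import numpy as np, cv2
from cell import observe, read_camera, calibration, hand_in, tcp_to_grasp
from scipy.spatial.transform import Rotation as R
def save(n,im): cv2.imwrite('pics/'+n+'.png',im[:,:,::-1])
def world(name,depth,st=None,cal=None):
    c=cal or calibration(name); K=np.array(c['intrinsics']); k1=c['k1']
    h,w=depth.shape; u,v=np.meshgrid(np.arange(w),np.arange(h))
    pts=np.stack([u,v],-1).reshape(-1,1,2).astype(float)
    s=cv2.undistortPoints(pts,K,np.array([k1,0,0,0,0.])).reshape(h,w,2)
    P=np.stack([s[...,0]*depth,-s[...,1]*depth,-depth,np.ones_like(depth)],-1)
    if 'world_to_cam' in c: T=np.linalg.inv(np.array(c['world_to_cam']))
    else:
        B=np.eye(4);B[:3,:3]=R.from_euler('xyz',st['tool_rot']).as_matrix();B[:3,3]=st['tool_pos']
        T=B@np.array(c['hand_eye'])
    W=(P@T.T)[...,:3]; W[depth<=0]=np.nan
    return W
E
python3 - <<'E'
from h import *
s=observe();print(s,tcp_to_grasp)
for n in ('top','side','wrist'):
    s=observe();im,d=read_camera(n);save(n+'0',im);np.savez('pics/'+n+'0.npz',im=im,d=d,pos=s['tool_pos'],rot=s['tool_rot']);print(n,calibration(n))
E
```

```text
pics
{'time': 0.0, 'qpos': array([-1.29297716e+00,  3.42747330e-01,  1.52502045e+00, -2.47994235e-05,
        1.27541202e+00, -1.46013677e-01]), 'qvel': array([-2.66087151e-04, -1.01955509e-03,  1.40846780e-03, -1.70015933e-03,
        4.51687880e-05,  8.60570401e-04]), 'joint_efforts': array([ 1.01483653e-03, -4.31233478e+01, -2.44216472e+01,  7.17783440e-02,
        5.60102658e-02, -1.20362083e-04]), 'tool_pos': array([ 0.21580193, -0.4781418 ,  0.226031  ]), 'tool_rot': array([-3.14001894e+00, -2.07461610e-04,  4.23839920e-01]), 'contact_force': array([-0.19264222,  0.35835247,  0.36199347]), 'torque': array([ 0.04563623, -0.04010067,  0.02185484]), 'grip_force': 0.0, 'opening': 0.09194698797826797} 0.0188
top {'intrinsics': array([[453.83082018,   0.        , 316.86763228],
       [  0.        , 453.83082018, 200.50676204],
       [  0.        ,   0.        ,   1.        ]]), 'k1': -0.11236938408105, 'world_to_cam': array([[ 1.80547243e-02, -9.99836978e-01,  2.10691560e-04,
        -1.09951546e-02],
       [ 9.94812429e-01,  1.79850913e-02,  1.00123758e-01,
        -5.17091769e-0
[... 498 characters left out ...]
896, -0.1645741 ],
       [-0.11576336, -0.72276968,  0.68132432, -1.34921667],
       [ 0.        ,  0.        ,  0.        ,  1.        ]])}
wrist {'intrinsics': array([[285.93423323,   0.        , 319.68546981],
       [  0.        , 285.93423323, 198.4783088 ],
       [  0.        ,   0.        ,   1.        ]]), 'k1': -0.03962693726622029, 'hand_eye': array([[-5.65510455e-04,  9.61781132e-01,  2.73818799e-01,
         7.41154982e-02],
       [ 9.99999789e-01,  4.56171604e-04,  4.62981705e-04,
         8.42350685e-04],
       [ 3.20378707e-04,  2.73819003e-01, -9.61781187e-01,
        -1.59274696e-01],
       [ 0.00000000e+00,  0.00000000e+00,  0.00000000e+00,
         1.00000000e+00]])}
```

View pics/top0.png

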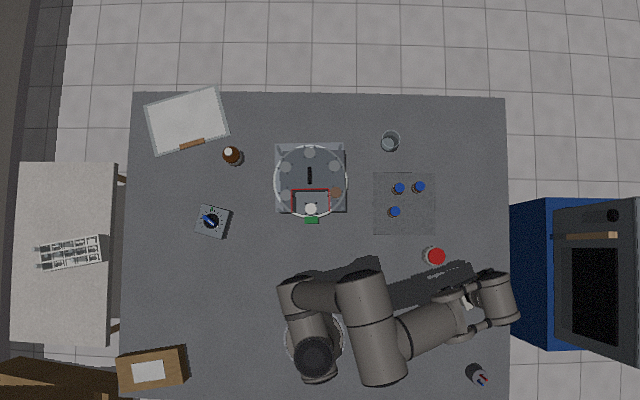

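View pics/side0.png

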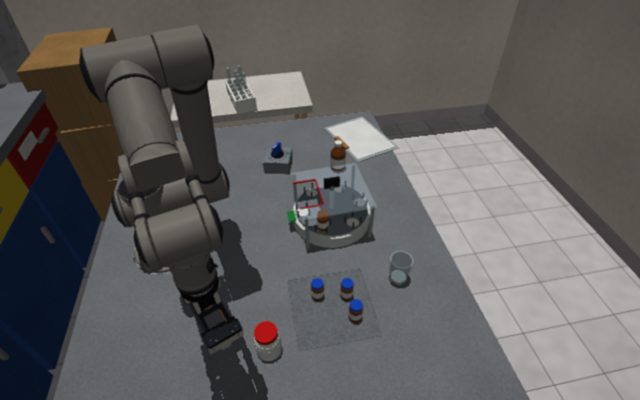

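The top view shows three blue-capped jars at about (398,188), (419,187) and (395,211). The carousel is at (310,178), with the orange reference at (335,191) next to the loading place. The dial is at (211,220), the canister at (435,256), the beaker at (390,141) and the reagent bottle at (232,155). The side view agrees: jars at (317,289), (347,289) and (356,310), dial at (278,152).

```bash
cat >> h.py <<'E'
def blobs(name,im,W,lo,hi,amin=8):
    hsv=cv2.cvtColor(im,cv2.COLOR_RGB2HSV); m=cv2.inRange(hsv,lo,hi)
    n,l,s,c=cv2.connectedComponentsWithStats(m)
    for i in range(1,n):
        if s[i,4]>=amin:
            p=W[l==i];p=p[~np.isnan(p[:,0])]
            if len(p):
                zt=np.percentile(p[:,2],90);q=p[p[:,2]>zt-.008]
                print(name,'px',c[i].round(1),'n',s[i,4],'med',np.median(p,0).round(3),'ztop',zt.round(3),'topmean',q.mean(0).round(4),'mid',((q.min(0)+q.max(0))/2).round(4))
E
python3 - <<'E'
from h import *
for n in ('top','side'):
    z=np.load(f'pics/{n}0.npz');W=world(n,z['d']);im=z['im']
    for nm,lo,hi in (('blue',(105,150,60),(128,255,255)),('green',(55,120,50),(85,255,255)),('orange',(8,120,100),(18,255,255)),('red',(0,170,100),(5,255,255)),('red2',(175,170,100),(180,255,255))):
        print(nm);blobs(n,im,W,lo,hi)
z=np.load('pics/top0.npz');im=z['im']
a=cv2.resize(im[130:250,180:440],None,fx=3,fy=3,interpolation=cv2.INTER_CUBIC)
save('topz',a)
z=np.load('pics/side0.npz');im=z['im']
E
```

```text
blue
top px [419.6 185.7] n 73 med [ 0.574 -0.382  0.069] ztop 0.075 topmean [ 0.5744 -0.3805  0.0712] mid [ 0.5751 -0.3805  0.0727]
top px [399.2 187.2] n 72 med [ 0.568 -0.304  0.069] ztop 0.073 topmean [ 0.5677 -0.304   0.07  ] mid [ 0.5666 -0.3059  0.0709]
top px [557.4 266. ] n 1637 med [ 0.295 -0.922  0.001] ztop 0.006 topmean [ 0.2861 -0.9472  0.0023] mid [ 0.2507 -1.0515  0.0055]
top px [394.7 210.8] n 74 med [ 0.479 -0.288  0.068] ztop 0.074 topmean [ 0.4809 -0.2875  0.0708] mid [ 0.4794 -0.2874  0.0725]
top px [206.9 219. ] n 41 med [0.436 0.395 0.105] ztop 0.109 topmean [0.4355 0.3949 0.1059] mid [0.4316 0.3921 0.1067]
green
top px [310.7 219.9] n 85 med [0.442 0.019 0.052] ztop 0.056 topmean [0.4418 0.0203 0.0531] mid [0.4417 0.0187 0.0579]
orange
top px [197.5 141.1] n 27 med [0.743 0.468 0.01 ] ztop 0.016 topmean [0.7416 0.4686 0.0118] mid [0.7411 0.4662 0.0124]
top px [182.5 145.5] n 19 med [0.726 0.525 0.011] ztop 0.018 topmean [0.7241 0.5234 0.0136] mid [0.7234 0.5215 0.0147]
red
top px [298.5 189. ] n 8 med [0.544 0.063 0.148] ztop 0.153 topmean [0.5441 0.0639 0.149
[... 873 characters left out ...]
opmean [0.4415 0.0191 0.0521] mid [0.4415 0.0197 0.052 ]
orange
side px [62.8 48.5] n 1989 med [-0.629  1.348  0.249] ztop 0.252 topmean [-0.6245  1.3388  0.2493] mid [-0.6035  1.35    0.2508]
side px [ 69.5 130.3] n 26 med [-0.652  1.039 -0.086] ztop -0.082 topmean [-0.6487  1.0383 -0.0855] mid [-0.6447  1.0382 -0.0842]
side px [337.5 137.8] n 8 med [0.725 0.526 0.011] ztop 0.013 topmean [0.7242 0.5248 0.0105] mid [0.7244 0.5193 0.0107]
side px [344.7 145.3] n 15 med [0.742 0.457 0.01 ] ztop 0.014 topmean [0.7426 0.4587 0.0105] mid [0.7418 0.4604 0.0114]
red
side px [265.1 331.9] n 384 med [ 0.317 -0.436  0.101] ztop 0.103 topmean [ 0.3167 -0.4368  0.1008] mid [ 0.3166 -0.4363  0.1004]
red2
```

View pics/topz.png

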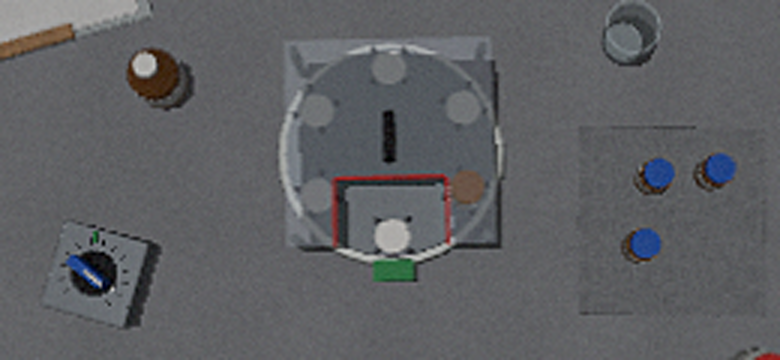

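Run:
```python
from h import *
for n in ('top','side'):
    z=np.load(f'pics/{n}0.npz');W=world(n,z['d']);im=z['im'].astype(int)
    X,Y,Z=W[...,0],W[...,1],W[...,2]
    near=(abs(X-.59)<.1)&(abs(Y-.02)<.1)
    m=near&(Z>.17)&(Z<.21)&(im.sum(-1)<110); p=W[m]
    pc=p[:,:2]-p[:,:2].mean(0);u,s,v=np.linalg.svd(pc)
    print(n,'bar',m.sum(),((p.min(0)+p.max(0))/2).round(4),p.mean(0).round(4),p.min(0).round(3),p.max(0).round(3),'dir',np.degrees(np.arctan2(v[0,1],v[0,0])).round(1))
    # white discs
    m=(np.hypot(X-.59,Y-.02)<.14)&(im.min(-1)>150)&(Z>.05)&(Z<.08);
    nn,l,s,c=cv2.connectedComponentsWithStats(m.astype(np.uint8))
    for i in range(1,nn):
        if s[i,4]>8:print(n,'white',c[i].round(1),s[i,4],np.mean(W[l==i],0).round(4),((W[l==i].min(0)+W[l==i].max(0))/2).round(4))
    # dial: white line, green
    near=(abs(X-.43)<.06)&(abs(Y-.38)<.06)
    hsv=cv2.cvtColor(z['im'],cv2.COLOR_RGB2HSV)
    m=near&(hsv[...,0]>40)&(hsv[...,0]<85)&(hsv[...,1]>90)
    print(n,'gtab',m.sum(),W[m].mean(0).round(4), np.argwhere(m).mean(0).round(1))
    m=near&(Z>.09);p=W[m]
    pc=p[:,:2]-p[:,:2].mean(0);u,s,v=np.linalg.svd(pc)
    print(n,'grip',m.sum(),p.mean(0).round(4),((p.min(0)+p.max(0))/2).round(4),'dir',np.degrees(np.arctan2(v[0,1],v[0,0])).round(1))
    m=near&(Z<.075)&(Z>.04);p=W[m];print('box',p.min(0).round(3),p.max(0).round(3),np.median(p,0).round(3))
```

```text
top bar 53 [0.5884 0.025  0.187 ] [0.5872 0.026  0.1941] [0.562 0.02  0.17 ] [0.615 0.03  0.204] dir -178.3
top white [310.1 208.2] 95 [0.4845 0.0225 0.0629] [0.4856 0.023  0.0625]
top gtab 12 [0.4638 0.3895 0.059 ] [212.1 211. ]
top grip 61 [0.4311 0.3879 0.1055] [0.4316 0.3888 0.1037] dir -126.6
box [0.372 0.323 0.041] [0.49  0.44  0.075] [0.432 0.381 0.056]
side bar 115 [0.587 0.023 0.185] [0.5863 0.0195 0.1857] [0.562 0.014 0.171] [0.612 0.032 0.199] dir -179.1
side white [300.  211.9] 18 [0.4749 0.0203 0.0633] [0.4743 0.02   0.0691]
side white [298.2 222.5] 12 [ 0.4621 -0.0187  0.0518] [ 0.4615 -0.0171  0.0526]
side gtab 1 [0.4733 0.3802 0.0632] [153. 287.]
side grip 49 [0.432  0.3817 0.1017] [0.4327 0.3843 0.1   ] dir -129.2
box [0.371 0.321 0.04 ] [0.49  0.44  0.075] [0.434 0.365 0.055]
```

Emit:
{"fn": "send_rows", "kwargs": {"targets": [[0.6, 0.02, 0.03, 0.02, -0.1], [0.6, 0.04, 0.035, 0.02, -0.1], [0.6, 0.045, 0.03, 0.01, -0.1], [0.6, 0.04, 0.03, 0.01, -0.1], [0.6, 0.03, 0.03, 0, -0.024]]}}

```text
time: 0.65
tool_pos: [0.3833, -0.3301, 0.2844]
tool_rot: [3.14, -0.002, -0.003]
contact_force: [-0.2, -1.0, -0.5]
opening: 0.0572
grip_force: 0.0
```

Run:
```python
from h import *
s=observe();im,d=read_camera('wrist');W=world('wrist',d,s);save('w1',im)
blobs('w',im,W,(105,150,60),(128,255,255),100)
```

```text
w px [363.2  15.2] n 796 med [ 0.574 -0.383  0.069] ztop 0.07 topmean [ 0.5743 -0.3826  0.0691] mid [ 0.5739 -0.3825  0.0678]
w px [298.2  22.1] n 788 med [ 0.567 -0.306  0.069] ztop 0.07 topmean [ 0.567  -0.3064  0.0691] mid [ 0.567  -0.3067  0.0676]
w px [286.8  98.9] n 631 med [ 0.481 -0.29   0.069] ztop 0.07 topmean [ 0.4805 -0.2904  0.0693] mid [ 0.4803 -0.2901  0.0685]
w px [633.9 195.7] n 367 med [ 0.328 -0.901 -0.028] ztop -0.015 topmean [ 0.3013 -0.9005 -0.0174] mid [ 0.3057 -0.9001 -0.0158]
```

View pics/w1.png

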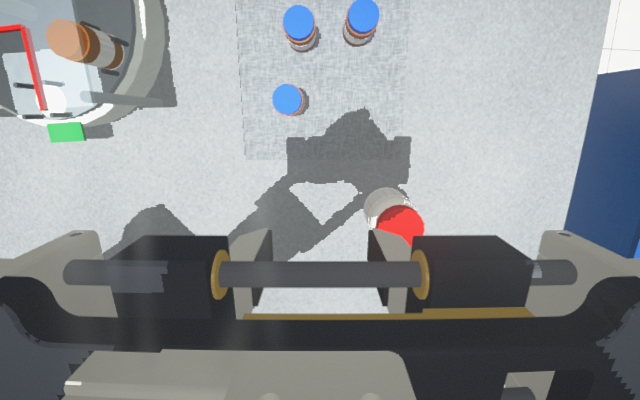

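The wrist view shows the same three jars at (298,22), (363,15) and (287,99), plus the canister at (398,222). Positions agree between the three cameras, so I go for jar A at (0.480, -0.290).

Emit:
{"fn": "send_rows", "kwargs": {"targets": [[0.6, 0.045, 0.016, -0.03, 0], [0.6, 0.044, 0.017, -0.05, 0], [0.6, 0, 0, -0.05, 0], [0.6, 0, 0, -0.03, 0], [0.6, 0, 0, 0, 0]]}}

```text
time: 1.2
tool_pos: [0.4509, -0.3023, 0.1357]
tool_rot: [-3.135, 0.008, 0.001]
contact_force: [-0.4, 0.1, 0.2]
opening: 0.0547
grip_force: 0.0
```

Emit:
{"fn": "send_rows", "kwargs": {"targets": [[0.6, 0.015, 0.006, 0, 0], [0.6, 0.014, 0.006, 0, 0], [0.6, 0, 0, -0.02, 0], [0.6, 0, 0, -0.02, 0], [0.6, 0, 0, 0, 0]]}}

```text
time: 1.7
tool_pos: [0.4828, -0.2917, 0.0999]
tool_rot: [-3.141, 0.001, 0.001]
contact_force: [-0.1, 0.4, -0.3]
opening: 0.0552
grip_force: 0.0
```

```bash
python3 -c "
from h import *
s=observe();print(s['tool_pos'],s['tool_rot'],s['qpos'])"
```

```text
[ 0.48276082 -0.2917418   0.09990267] [-3.14081939e+00  8.07639185e-04  5.27735846e-04] [-6.79505296e-01  5.40740219e-01  1.58287049e+00  1.09660111e-04
  1.01909616e+00  8.90706078e-01]
```

Emit:
{"fn": "send_rows", "kwargs": {"targets": [[0.6, -0.003, 0.001, -0.03, 0], [0.6, 0, 0, -0.025, 0], [0.6, 0, 0, -0.017, 0], [0.6, 0, 0, 0, 0], [0.6, 0, 0, 0, 0]]}}

```text
time: 2.2
tool_pos: [0.4805, -0.2922, 0.03]
tool_rot: [3.14, -0.002, -0.0]
contact_force: [-0.7, -0.8, 0.1]
opening: 0.0553
grip_force: 0.0
```

Emit:
{"fn": "send_rows", "kwargs": {"targets": [[0.2, 0, 0, 0, 0], [0.2, 0, 0, 0, 0], [0.2, 0, 0, 0, 0], [0.2, 0, 0, 0, 0], [0.2, 0, 0, 0, 0]], "grip_force": 25}}

```text
time: 2.7
tool_pos: [0.4798, -0.2919, 0.0296]
tool_rot: [3.14, -0.002, -0.0]
contact_force: [0.1, 1.1, 6.6]
opening: 0.0395
grip_force: 25.0
```

Emit:
{"fn": "send_rows", "kwargs": {"targets": [[0.2, 0, 0, 0.03, 0], [0.2, 0, 0, 0.04, 0], [0.2, 0, 0.0, 0.04, 0], [0.2, 0, 0.0, 0.04, 0], [0.2, -0.02, 0.03, 0.03, 0]]}}

```text
time: 3.2
tool_pos: [0.4608, -0.2641, 0.211]
tool_rot: [3.138, -0.004, -0.002]
contact_force: [-0.1, 0.7, -0.1]
opening: 0.0395
grip_force: 25.0
```

Emit:
{"fn": "send_rows", "kwargs": {"targets": [[0.2, -0.02, 0.04, 0, 0], [0.2, -0.02, 0.04, 0, 0], [0.2, -0.02, 0.04, 0, 0], [0.2, 0, 0.04, 0, 0], [0.2, 0, 0, 0, 0]]}}

```text
time: 3.7
tool_pos: [0.3979, -0.0978, 0.2087]
tool_rot: [-3.14, 0.0, 0.003]
contact_force: [0.5, -1.3, -0.3]
opening: 0.0396
grip_force: 25.0
```

Run:
```python
from h import *
s=observe();im,d=read_camera('wrist');W=world('wrist',d,s);save('w2',im)
np.savez('pics/w2.npz',im=im,d=d,pos=s['tool_pos'],rot=s['tool_rot'])
print(s['tool_pos'],s['opening'],s['grip_force'],s['contact_force'])
```

```text
[ 0.39794398 -0.0977892   0.20869336] 0.03964128970377055 25.00037670135498 [ 0.51841785 -1.30193724 -0.29725888]
```

View pics/w2.png

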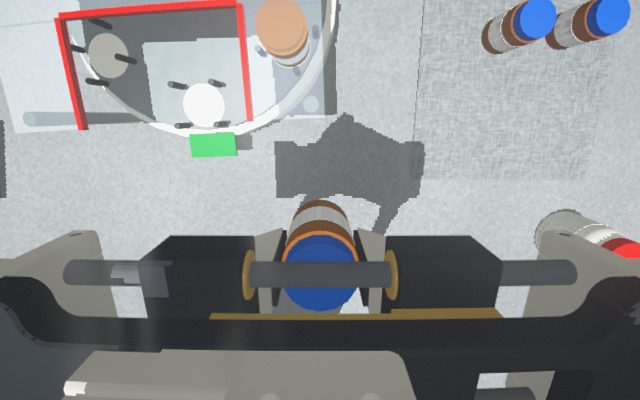

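The jar is held squarely at (320,270). The empty white loading disc is at (205,105) inside its pins, the tab at (213,145), the red cut-out edge around it, and the reference at (282,30).

Run:
```python
from h import *
z=np.load('pics/w2.npz');im=z['im'];W=world('wrist',z['d'],dict(tool_pos=z['pos'],tool_rot=z['rot']))
m=np.zeros(im.shape[:2],bool);m[80:130,180:228]=1
m&=(im.min(-1)>225)
p=W[m];p=p[abs(p[:,2]-.062)<.004];print('disc',m.sum(),len(p),p.mean(0).round(4),((p.min(0)+p.max(0))/2).round(4),p.min(0).round(3),p.max(0).round(3))
blobs('tab',im,W,(55,120,50),(85,255,255),100)
hsv=cv2.cvtColor(im,cv2.COLOR_RGB2HSV);r=((hsv[...,0]<6)|(hsv[...,0]>174))&(hsv[...,1]>150);r[140:]=0;r[:,330:]=0
p=W[r];p=p[abs(p[:,2]-.147)<.006]
L=p[(p[:,1]>.06)];Rr=p[(p[:,1]<-.02)];B=p[(p[:,0]>.53)]
for n,q in(('L',L),('R',Rr),('B',B)):
    print(n,len(q),np.median(q,0).round(4),q.min(0).round(3),q.max(0).round(3))
a=p[(p[:,1]>-.02)&(p[:,1]<.06)];print('back line slope',np.polyfit(a[:,1],a[:,0],1))
q=Rr[Rr[:,0]<.53];print('side slope',np.polyfit(q[:,0],q[:,1],1));q=L[L[:,0]<.53];print('side slope L',np.polyfit(q[:,0],q[:,1],1))
```

```text
disc 1480 1441 [0.4849 0.0213 0.0637] [0.4834 0.0211 0.0633] [ 0.461 -0.001  0.061] [0.506 0.043 0.066]
tab px [212.9 144.6] n 1002 med [0.443 0.019 0.053] ztop 0.054 topmean [0.4437 0.0188 0.0533] mid [0.4435 0.019  0.0531]
L 769 [0.5216 0.0867 0.1487] [0.465 0.06  0.146] [0.547 0.092 0.152]
R 485 [ 0.5417 -0.0423  0.1487] [ 0.507 -0.046  0.146] [ 0.551 -0.02   0.151]
B 1392 [0.546  0.0178 0.1487] [ 0.53  -0.045  0.146] [0.551 0.091 0.151]
back line slope [-0.03857209  0.54733702]
side slope [ 0.05119509 -0.07035321]
side slope L [0.03964271 0.06741457]
```

Emit:
{"fn": "send_rows", "kwargs": {"targets": [[0.2, 0.02, 0.04, 0, 0], [0.2, 0.025, 0.04, 0, 0], [0.2, 0.025, 0.029, 0, 0], [0.2, 0.016, 0.01, 0, 0], [0.2, 0, 0, -0.02, 0]]}}

```text
time: 4.25
tool_pos: [0.4892, 0.0178, 0.1898]
tool_rot: [3.141, -0.007, 0.001]
contact_force: [1.0, -0.0, -1.1]
opening: 0.04
grip_force: 25.0
```

Emit:
{"fn": "send_rows", "kwargs": {"targets": [[0.2, 0, 0, -0.02, 0], [0.2, 0, 0, 0, 0]]}}

```text
time: 4.45
tool_pos: [0.4841, 0.0168, 0.1659]
tool_rot: [-3.141, 0.005, -0.001]
contact_force: [-0.1, -0.8, 0.2]
opening: 0.0396
grip_force: 25.0
```

Emit:
{"fn": "send_rows", "kwargs": {"targets": [[0.2, 0, 0.005, -0.02, 0], [0.2, 0, 0, -0.02, 0], [0.2, 0, 0, -0.015, 0], [0.2, 0, 0, -0.01, 0], [0.2, 0, 0, 0, 0]]}}

```text
time: 4.95
tool_pos: [0.485, 0.022, 0.1028]
tool_rot: [-3.142, 0.002, -0.001]
contact_force: [-0.2, -0.5, -0.1]
opening: 0.0394
grip_force: 25.0
```

Emit:
{"fn": "send_rows", "kwargs": {"targets": [[0.2, 0, 0, -0.005, 0], [0.2, 0, 0, -0.004, 0], [0.2, 0, 0, 0, 0]]}}

```text
time: 5.25
tool_pos: [0.4852, 0.0224, 0.0943]
tool_rot: [3.141, 0.0, -0.0]
contact_force: [0.6, -0.8, -0.4]
opening: 0.0392
grip_force: 25.0
```

Emit:
{"fn": "send_rows", "kwargs": {"targets": [[0.2, 0, 0, -0.0025, 0], [0.2, 0, 0, 0, 0], [0.55, 0, 0, 0, 0], [0.55, 0, 0, 0, 0], [0.55, 0, 0, 0, 0]]}}

```text
time: 5.75
tool_pos: [0.4853, 0.0225, 0.092]
tool_rot: [3.141, -0.0, -0.0]
contact_force: [-0.1, -0.2, -0.1]
opening: 0.0504
grip_force: 0.0
```

Emit:
{"fn": "send_rows", "kwargs": {"targets": [[0.55, 0, 0, 0.01, 0], [0.55, 0, 0, 0.03, 0], [0.55, 0, 0, 0.04, 0], [0.55, 0, 0, 0.04, 0], [0.55, 0, 0, 0.03, 0]]}}

```text
time: 6.25
tool_pos: [0.4856, 0.0225, 0.2452]
tool_rot: [3.141, -0.003, -0.0]
contact_force: [0.7, 1.1, -0.7]
opening: 0.0503
grip_force: 0.0
```

Run:
```python
from h import *
s=observe();print(s['tool_pos'])
for n in ('top','side'):
    im,d=read_camera(n);W=world(n,d)
    blobs(n,im,W,(105,150,60),(128,255,255))
    np.savez(f'pics/{n}1.npz',im=im,d=d)
    if n=='side':save('s1',cv2.resize(im[140:340,220:420],None,fx=3,fy=3))
```

```text
[0.48557763 0.02245711 0.24523775]
top px [419.6 185.7] n 74 med [ 0.574 -0.381  0.068] ztop 0.074 topmean [ 0.5745 -0.3814  0.0698] mid [ 0.5754 -0.3804  0.0704]
top px [399.2 187.2] n 72 med [ 0.568 -0.305  0.069] ztop 0.074 topmean [ 0.5679 -0.3056  0.07  ] mid [ 0.5666 -0.3057  0.0711]
top px [557.3 265.9] n 1641 med [ 0.295 -0.922  0.   ] ztop 0.006 topmean [ 0.2776 -0.946   0.0023] mid [ 0.2506 -1.0504  0.0058]
top px [207.1 219.2] n 41 med [0.436 0.395 0.105] ztop 0.111 topmean [0.4338 0.3923 0.1074] mid [0.4316 0.3897 0.1089]
side px [276.1 148.6] n 49 med [0.429 0.373 0.092] ztop 0.107 topmean [0.4338 0.3838 0.1054] mid [0.433  0.3824 0.1045]
side px [302.  198.2] n 64 med [0.484 0.017 0.13 ] ztop 0.133 topmean [0.4846 0.0177 0.1298] mid [0.4852 0.0204 0.1299]
side px [346.9 283.2] n 105 med [ 0.566 -0.308  0.068] ztop 0.071 topmean [ 0.5659 -0.3077  0.0683] mid [ 0.5661 -0.3068  0.0683]
side px [355.6 304.8] n 128 med [ 0.573 -0.384  0.068] ztop 0.072 topmean [ 0.5726 -0.3841  0.069 ] mid [ 0.573  -0.3821  0.0692]
```

View pics/s1.png

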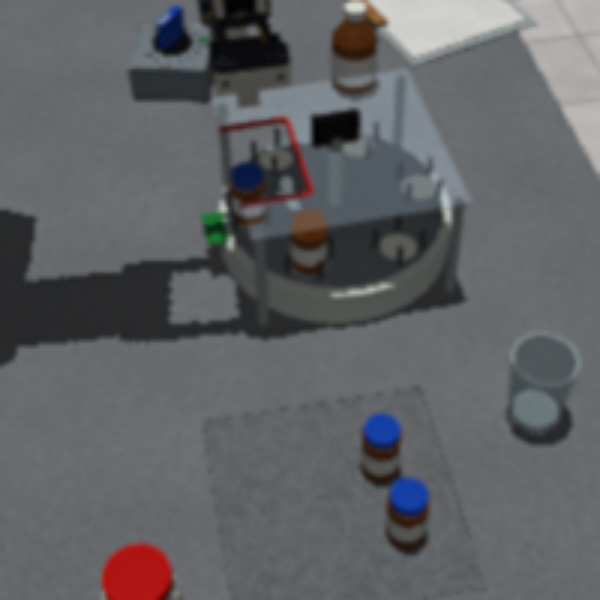

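The side crop shows jar A upright in the loading place at (247,190), with its cap top at z = 0.130. Next I grip the hub bar at (0.589, 0.0255), yaw 0.04.

Emit:
{"fn": "send_rows", "kwargs": {"targets": [[0.6, 0.035, 0.001, 0, 0.02], [0.6, 0.04, 0.001, 0, 0.02], [0.6, 0.028, 0.001, 0, 0], [0.6, 0, 0, 0, 0], [0.6, 0, 0, 0, 0]]}}

```text
time: 6.85
tool_pos: [0.5876, 0.0255, 0.2408]
tool_rot: [-3.141, 0.002, 0.04]
contact_force: [-0.4, 0.1, -0.3]
opening: 0.055
grip_force: 0.0
```

Emit:
{"fn": "send_rows", "kwargs": {"targets": [[0.6, 0.001, 0, -0.03, 0], [0.6, 0, 0, -0.025, 0], [0.6, 0, 0, -0.013, 0], [0.6, 0, 0, 0, 0]]}}

```text
time: 7.25
tool_pos: [0.5874, 0.0256, 0.1723]
tool_rot: [-3.141, 0.004, 0.04]
contact_force: [-0.3, -0.1, -0.2]
opening: 0.0548
grip_force: 0.0
```

Emit:
{"fn": "send_rows", "kwargs": {"targets": [[0.0, 0, 0, 0, 0], [0.0, 0, 0, 0, 0], [0.0, 0, 0, 0, 0], [0.0, 0, 0, 0, 0], [0.0, 0, 0, 0, 0]], "grip_force": 40}}

```text
time: 7.75
tool_pos: [0.5893, 0.0255, 0.1742]
tool_rot: [3.141, -0.001, 0.04]
contact_force: [-0.2, -1.0, 0.3]
opening: 0.0195
grip_force: 0.0
```

Emit:
{"fn": "send_rows", "kwargs": {"targets": [[0.0, 0, 0, 0, 0], [0.0, 0, 0, 0, 0], [0.0, 0, 0, 0, 0]]}}

```text
time: 8.05
tool_pos: [0.5892, 0.0258, 0.174]
tool_rot: [-3.141, -0.0, 0.04]
contact_force: [0.5, 3.0, 2.3]
opening: 0.0139
grip_force: 40.0
```

Emit:
{"fn": "send_rows", "kwargs": {"targets": [[0.0, 0, 0, 0, 0.05], [0.0, 0, 0, 0, 0.1], [0.0, 0, 0, 0, 0.12], [0.0, 0, 0, 0, 0.13], [0.0, 0, 0, 0, 0.13]]}}

```text
time: 8.55
tool_pos: [0.5892, 0.0259, 0.174]
tool_rot: [-3.141, -0.001, 0.575]
contact_force: [-0.1, 2.6, 2.5]
opening: 0.0134
grip_force: 40.0
```

Emit:
{"fn": "send_rows", "kwargs": {"targets": [[0.0, 0, 0, 0, 0.13], [0.0, 0, 0, 0, 0.13], [0.0, 0, 0, 0, 0.12], [0.0, 0, 0, 0, 0.1], [0.0, 0, 0, 0, 0.04]]}}

```text
time: 9.05
tool_pos: [0.5891, 0.026, 0.174]
tool_rot: [-3.141, -0.001, 1.093]
contact_force: [-1.6, 2.2, 2.1]
opening: 0.0137
grip_force: 40.0
```

Emit:
{"fn": "send_rows", "kwargs": {"targets": [[0.0, 0, 0, 0, 0], [0.0, 0, 0, 0, 0], [0.3, 0, 0, 0, 0], [0.3, 0, 0, 0, 0], [0.3, 0, 0, 0, 0]]}}

```text
time: 9.55
tool_pos: [0.5892, 0.025, 0.1735]
tool_rot: [3.142, 0.001, 1.089]
contact_force: [0.2, 0.5, -0.3]
opening: 0.0269
grip_force: 0.0
```

Emit:
{"fn": "send_rows", "kwargs": {"targets": [[0.3, 0, 0, 0.03, 0], [0.5, 0, 0, 0.04, 0], [0.6, -0.01, -0.03, 0.01, -0.1], [0.6, -0.012, -0.045, 0, -0.1], [0.6, 0, -0.045, 0, -0.1]]}}

```text
time: 10.05
tool_pos: [0.5663, -0.0955, 0.2546]
tool_rot: [3.14, 0.0, 0.787]
contact_force: [0.8, 0.1, 0.4]
opening: 0.0531
grip_force: 0.0
```

Emit:
{"fn": "send_rows", "kwargs": {"targets": [[0.6, 0, -0.045, 0, -0.1], [0.6, 0, -0.045, 0, -0.1], [0.6, 0, -0.04, 0, -0.09], [0.6, -0.02, -0.03, 0, 0], [0.6, 0, 0, 0, 0]]}}

```text
time: 10.55
tool_pos: [0.545, -0.2588, 0.2531]
tool_rot: [3.141, 0.002, 0.494]
contact_force: [0.3, -0.5, 0.1]
opening: 0.0549
grip_force: 0.0
```

```bash
cat >> h.py <<'E'
def look(n,q=((105,150,60),(128,255,255)),amin=40):
    s=observe();im,d=read_camera(n);W=world(n,d,s);blobs(n,im,W,*q,amin);np.savez(f"pics/{n}_{s['time']:.1f}.npz",im=im,d=d,pos=s['tool_pos'],rot=s['tool_rot']);return im,W,s
E
python3 - <<'E'
from h import *
im,W,s=look('top');im,W,s=look('side');print(s['tool_pos'],s['tool_rot'])
save('s2',cv2.resize(im[140:340,220:420],None,fx=3,fy=3))
im,W,s=look('wrist')
E
```

```text
top px [557.4 266.1] n 1631 med [ 0.292 -0.922  0.001] ztop 0.006 topmean [ 0.2776 -0.9455  0.0029] mid [ 0.2505 -1.0497  0.1345]
top px [207.  219.1] n 40 med [0.436 0.395 0.105] ztop 0.112 topmean [0.4334 0.3912 0.1082] mid [0.4297 0.3891 0.11  ]
side px [276.4 149.1] n 66 med [0.431 0.376 0.09 ] ztop 0.106 topmean [0.4345 0.3849 0.1044] mid [0.4311 0.3866 0.1051]
side px [346.8 283.4] n 92 med [ 0.565 -0.308  0.068] ztop 0.071 topmean [ 0.5654 -0.3086  0.0681] mid [ 0.5661 -0.3073  0.0678]
side px [356.  304.9] n 126 med [ 0.574 -0.384  0.069] ztop 0.071 topmean [ 0.573  -0.3842  0.0689] mid [ 0.5733 -0.3837  0.0683]
[ 0.54606174 -0.25664418  0.25335113] [-3.14122481e+00  7.11756362e-04  4.95808869e-01]
wrist px [363.3 183.8] n 613 med [ 0.568 -0.305  0.069] ztop 0.07 topmean [ 0.5683 -0.3054  0.0693] mid [ 0.5682 -0.3053  0.069 ]
wrist px [418.2 207.9] n 509 med [ 0.574 -0.383  0.069] ztop 0.07 topmean [ 0.5748 -0.3828  0.0693] mid [ 0.5759 -0.3823  0.0692]
```

View pics/s2.png

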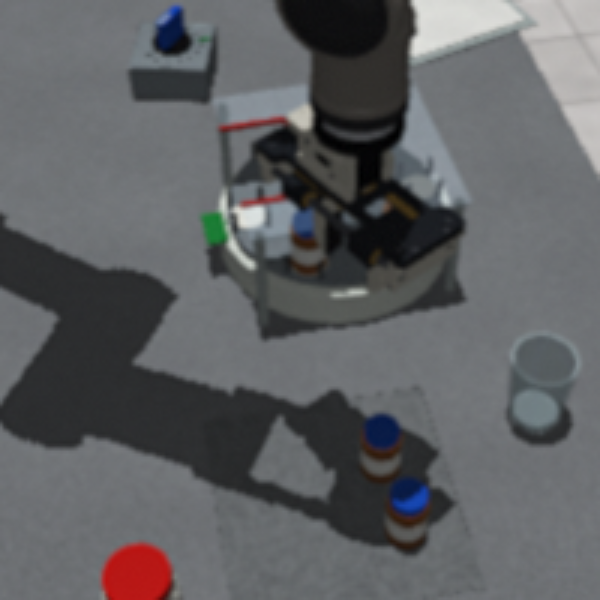

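The turret clicked one place: jar A is now at (305,245) and a white empty disc is at loading (245,215). Jars B and C have not moved.

Emit:
{"fn": "send_rows", "kwargs": {"targets": [[0.6, 0.011, -0.024, 0, 0], [0.6, 0.011, -0.025, -0.02, 0], [0.6, 0, 0, -0.04, 0], [0.6, 0, 0, -0.04, 0], [0.6, 0, 0, 0, 0]]}}

```text
time: 11.2
tool_pos: [0.567, -0.3002, 0.1478]
tool_rot: [-3.131, 0.005, 0.502]
contact_force: [0.2, -0.0, -0.4]
opening: 0.055
grip_force: 0.0
```

Emit:
{"fn": "send_rows", "kwargs": {"targets": [[0.6, 0, -0.001, -0.02, 0], [0.6, 0, 0, -0.02, 0], [0.6, 0, 0, 0, 0]]}}

```text
time: 11.5
tool_pos: [0.5691, -0.3031, 0.1133]
tool_rot: [-3.139, 0.001, 0.501]
contact_force: [0.2, 0.2, -0.3]
opening: 0.055
grip_force: 0.0
```

Emit:
{"fn": "send_rows", "kwargs": {"targets": [[0.6, -0.001, -0.002, -0.03, 0], [0.6, 0, 0, -0.03, 0], [0.6, 0, 0, -0.023, 0], [0.6, 0, 0, 0, 0], [0.6, 0, 0, 0, 0]]}}

```text
time: 12.0
tool_pos: [0.5695, -0.3068, 0.033]
tool_rot: [3.139, -0.001, 0.501]
contact_force: [0.3, -0.6, -0.7]
opening: 0.0552
grip_force: 0.0
```

Emit:
{"fn": "send_rows", "kwargs": {"targets": [[0.2, 0, 0, 0, 0], [0.2, 0, 0, 0, 0], [0.2, 0, 0, 0, 0], [0.2, 0, 0, 0, 0], [0.2, 0, 0, 0, 0]], "grip_force": 25}}

```text
time: 12.5
tool_pos: [0.569, -0.3069, 0.0326]
tool_rot: [3.139, -0.001, 0.5]
contact_force: [-0.2, 0.5, 7.1]
opening: 0.0392
grip_force: 25.0
```

Emit:
{"fn": "send_rows", "kwargs": {"targets": [[0.2, 0, 0, 0.03, 0], [0.2, 0, 0, 0.04, 0], [0.2, 0, 0.0, 0.04, 0], [0.2, 0, 0.0, 0.04, -0.05], [0.2, -0.02, 0.03, 0.03, -0.1]]}}

```text
time: 13.0
tool_pos: [0.5496, -0.2792, 0.2135]
tool_rot: [3.137, -0.003, 0.345]
contact_force: [0.5, -0.3, 0.4]
opening: 0.0398
grip_force: 25.0
```

Emit:
{"fn": "send_rows", "kwargs": {"targets": [[0.2, -0.02, 0.035, 0, -0.1], [0.2, -0.02, 0.04, 0, -0.1], [0.2, -0.02, 0.04, 0, -0.1], [0.2, 0, 0.04, 0, -0.05], [0.2, 0, 0.04, 0, 0]]}}

```text
time: 13.5
tool_pos: [0.4874, -0.0802, 0.2115]
tool_rot: [3.141, -0.001, -0.003]
contact_force: [0.5, 0.3, -0.5]
opening: 0.0398
grip_force: 25.0
```

Emit:
{"fn": "send_rows", "kwargs": {"targets": [[0.2, 0, 0.04, 0, 0], [0.2, 0, 0.03, 0, 0], [0.2, 0, 0.02, 0, 0], [0.2, 0, 0, 0, 0], [0.2, 0, 0, 0, 0]]}}

```text
time: 14.0
tool_pos: [0.4882, 0.0084, 0.2111]
tool_rot: [3.141, -0.0, 0.001]
contact_force: [-0.8, -0.4, -0.9]
opening: 0.0394
grip_force: 25.0
```

Emit:
{"fn": "send_rows", "kwargs": {"targets": [[0.2, -0.003, 0.013, 0, 0], [0.2, 0, 0, -0.03, 0], [0.2, 0, 0, -0.03, 0], [0.2, 0, 0, -0.02, 0], [0.2, 0, 0, 0, 0]]}}

```text
time: 14.5
tool_pos: [0.4832, 0.0214, 0.1284]
tool_rot: [-3.141, 0.006, -0.002]
contact_force: [-0.3, 1.4, 0.5]
opening: 0.0395
grip_force: 25.0
```

Emit:
{"fn": "send_rows", "kwargs": {"targets": [[0.2, 0, 0, -0.01, 0], [0.2, 0, 0, -0.01, 0], [0.2, 0, 0, 0, 0], [0.2, 0, 0, 0, 0]]}}

```text
time: 14.9
tool_pos: [0.4853, 0.0214, 0.111]
tool_rot: [3.141, -0.0, -0.0]
contact_force: [-0.2, 1.0, -0.9]
opening: 0.0393
grip_force: 25.0
```

Emit:
{"fn": "send_rows", "kwargs": {"targets": [[0.2, 0, 0, -0.008, 0], [0.2, 0, 0, -0.006, 0], [0.2, 0, 0, -0.002, 0], [0.2, 0, 0, 0, 0], [0.2, 0, 0, 0, 0]]}}

```text
time: 15.4
tool_pos: [0.4852, 0.0215, 0.0947]
tool_rot: [3.142, 0.0, -0.0]
contact_force: [-0.5, -0.1, 0.0]
opening: 0.0393
grip_force: 25.0
```

Emit:
{"fn": "send_rows", "kwargs": {"targets": [[0.2, 0, 0, -0.0005, 0], [0.55, 0, 0, 0, 0], [0.55, 0, 0, 0, 0], [0.55, 0, 0, 0, 0], [0.55, 0, 0, 0.01, 0]]}}

```text
time: 15.9
tool_pos: [0.4843, 0.0216, 0.1036]
tool_rot: [-3.141, 0.003, -0.0]
contact_force: [-0.2, 1.5, -0.2]
opening: 0.0504
grip_force: 0.0
```

Emit:
{"fn": "send_rows", "kwargs": {"targets": [[0.55, 0, 0, 0.03, 0], [0.55, 0, 0, 0.04, 0], [0.55, 0, 0, 0.04, 0], [0.55, 0, 0, 0.03, 0.1], [0.55, 0.02, 0, 0, 0.13]]}}

```text
time: 16.4
tool_pos: [0.5062, 0.0215, 0.2501]
tool_rot: [3.138, -0.008, 0.234]
contact_force: [0.2, 0.4, -0.3]
opening: 0.0506
grip_force: 0.0
```

Emit:
{"fn": "send_rows", "kwargs": {"targets": [[0.55, 0.03, 0.001, 0, 0.14], [0.55, 0.03, 0.001, 0, 0.14], [0.55, 0.02, 0.001, 0, 0.14], [0.55, 0.003, 0.001, 0, 0.14], [0.55, 0, 0, 0, 0.14]]}}

```text
time: 16.9
tool_pos: [0.5887, 0.0256, 0.2445]
tool_rot: [-3.142, 0.0, 0.936]
contact_force: [-0.1, -0.0, -0.2]
opening: 0.0507
grip_force: 0.0
```

Emit:
{"fn": "send_rows", "kwargs": {"targets": [[0.55, 0, 0, 0, 0.13], [0.55, 0, 0, 0, 0.02], [0.55, 0, 0, 0, 0]]}}

```text
time: 17.2
tool_pos: [0.5881, 0.0255, 0.2448]
tool_rot: [3.141, -0.0, 1.077]
contact_force: [0.3, -0.4, 0.2]
opening: 0.0507
grip_force: 0.0
```

Run:
```python
from h import *
im,W,s=look('side');print(s['tool_pos'],s['tool_rot'])
```

```text
side px [276.2 148.5] n 51 med [0.43  0.375 0.093] ztop 0.107 topmean [0.4335 0.3839 0.1044] mid [0.4309 0.3832 0.1043]
side px [301.9 198.3] n 64 med [0.484 0.018 0.13 ] ztop 0.132 topmean [0.484  0.0178 0.1296] mid [0.4839 0.0164 0.1294]
side px [355.7 305. ] n 124 med [ 0.573 -0.385  0.069] ztop 0.072 topmean [ 0.5726 -0.3839  0.069 ] mid [ 0.5733 -0.3824  0.069 ]
[0.58813913 0.0254995  0.24475724] [ 3.14110452e+00 -1.55747230e-04  1.07726060e+00]
```

Jar B is seated, with its cap top at 0.130 and in the right spot. Now the second click.

Emit:
{"fn": "send_rows", "kwargs": {"targets": [[0.5, 0.001, 0, -0.03, 0.005], [0.5, 0, 0, -0.025, 0], [0.4, 0, 0, -0.016, 0], [0.3, 0, 0, 0, 0], [0.2, 0, 0, 0, 0]]}}

```text
time: 17.75
tool_pos: [0.5894, 0.0254, 0.1739]
tool_rot: [3.141, -0.0, 1.083]
contact_force: [0.1, -0.2, 0.8]
opening: 0.0267
grip_force: 0.0
```

Emit:
{"fn": "send_rows", "kwargs": {"targets": [[0.0, 0, 0, 0, 0], [0.0, 0, 0, 0, 0], [0.0, 0, 0, 0, 0], [0.0, 0, 0, 0, 0], [0.0, 0, 0, 0, 0]], "grip_force": 40}}

```text
time: 18.25
tool_pos: [0.5891, 0.0259, 0.1746]
tool_rot: [3.141, -0.001, 1.085]
contact_force: [-4.7, 2.1, 6.2]
opening: 0.0138
grip_force: 40.0
```

Emit:
{"fn": "send_rows", "kwargs": {"targets": [[0.0, 0, 0, 0, 0.05], [0.0, 0, 0, 0, 0.1], [0.0, 0, 0, 0, 0.12], [0.0, 0, 0, 0, 0.13], [0.0, 0, 0, 0, 0.13]]}}

```text
time: 18.75
tool_pos: [0.589, 0.0259, 0.1746]
tool_rot: [3.141, -0.001, 1.62]
contact_force: [-3.6, 2.1, 6.2]
opening: 0.0136
grip_force: 40.0
```

Emit:
{"fn": "send_rows", "kwargs": {"targets": [[0.0, 0, 0, 0, 0.13], [0.0, 0, 0, 0, 0.13], [0.0, 0, 0, 0, 0.12], [0.0, 0, 0, 0, 0.1], [0.0, 0, 0, 0, 0.04]]}}

```text
time: 19.25
tool_pos: [0.5889, 0.0259, 0.1746]
tool_rot: [3.141, 0.0, 2.138]
contact_force: [-4.7, 2.7, 6.4]
opening: 0.0134
grip_force: 40.1
```

Emit:
{"fn": "send_rows", "kwargs": {"targets": [[0.0, 0, 0, 0, 0], [0.0, 0, 0, 0, 0], [0.3, 0, 0, 0, 0], [0.3, 0, 0, 0, 0], [0.3, 0, 0, 0, 0]]}}

```text
time: 19.75
tool_pos: [0.5894, 0.0253, 0.1733]
tool_rot: [3.141, 0.001, 2.135]
contact_force: [-0.3, 0.1, -0.3]
opening: 0.0271
grip_force: 0.0
```

Emit:
{"fn": "send_rows", "kwargs": {"targets": [[0.3, 0, 0, 0.03, 0], [0.5, 0, 0, 0.04, 0], [0.6, -0.01, -0.03, 0.01, -0.14], [0.6, -0.012, -0.045, 0, -0.14], [0.6, 0, -0.045, 0, -0.14]]}}

```text
time: 20.25
tool_pos: [0.5665, -0.0953, 0.2542]
tool_rot: [3.14, 0.001, 1.711]
contact_force: [0.4, 0.7, -0.6]
opening: 0.053
grip_force: 0.0
```

Emit:
{"fn": "send_rows", "kwargs": {"targets": [[0.6, 0, -0.045, 0, -0.14], [0.6, 0, -0.045, 0, -0.14], [0.6, 0, -0.045, 0, -0.14], [0.6, -0.02, -0.045, 0, -0.14], [0.6, 0, 0, 0, -0.14]]}}

```text
time: 20.75
tool_pos: [0.5449, -0.2805, 0.2525]
tool_rot: [-3.141, 0.002, 1.003]
contact_force: [0.3, 0.8, 0.4]
opening: 0.0553
grip_force: 0.0
```

Emit:
{"fn": "send_rows", "kwargs": {"targets": [[0.6, 0, -0.01, 0, -0.14], [0.6, 0, 0, 0, -0.14], [0.6, 0, 0, 0, -0.14], [0.6, 0, 0, 0, -0.1], [0.6, 0, 0, 0, 0]]}}

```text
time: 21.25
tool_pos: [0.5472, -0.2848, 0.2531]
tool_rot: [3.141, 0.0, 0.494]
contact_force: [0.2, -0.1, 0.3]
opening: 0.0547
grip_force: 0.0
```

Run:
```python
from h import *
im,W,s=look('side');print(s['tool_pos'],s['tool_rot'])
save('s3',cv2.resize(im[140:340,220:420],None,fx=3,fy=3))
im,W,s=look('wrist')
```

```text
side px [276.3 149.7] n 60 med [0.429 0.375 0.089] ztop 0.104 topmean [0.4307 0.3773 0.1029] mid [0.4303 0.379  0.1025]
side px [355.8 304.9] n 120 med [ 0.573 -0.384  0.069] ztop 0.072 topmean [ 0.5732 -0.3841  0.0688] mid [ 0.5732 -0.3833  0.0694]
[ 0.54717655 -0.28475959  0.25307854] [3.14146653e+00 1.14478466e-04 4.93675868e-01]
wrist px [395.2 198.2] n 376 med [ 0.571 -0.379  0.069] ztop 0.07 topmean [ 0.572  -0.3795  0.0693] mid [ 0.575  -0.3821  0.0695]
```

View pics/s3.png

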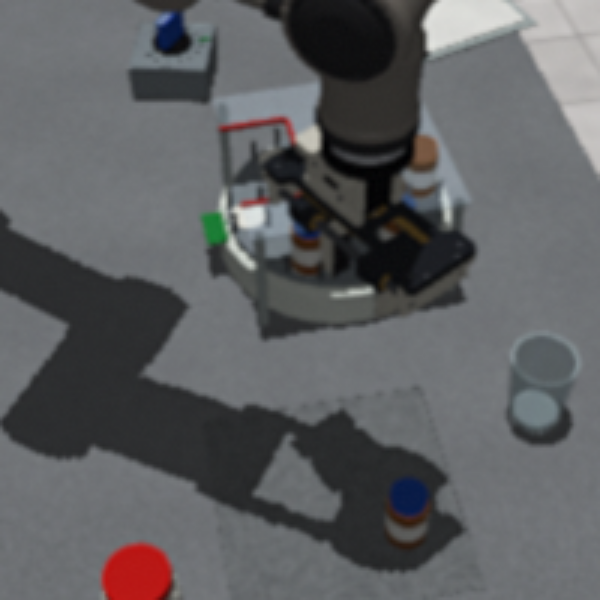

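The second click worked: the orange cap is now at (423,155), jar B at (305,240), and an empty disc at loading (250,215). Jar C is unmoved at (0.574, -0.383).

Emit:
{"fn": "send_rows", "kwargs": {"targets": [[0.6, 0.009, -0.033, 0, 0], [0.6, 0.009, -0.033, 0, 0], [0.6, 0.009, -0.032, -0.02, 0], [0.6, 0, 0, -0.03, 0], [0.6, 0, 0, -0.03, 0]]}}

```text
time: 21.85
tool_pos: [0.5741, -0.3838, 0.1719]
tool_rot: [3.141, -0.0, 0.496]
contact_force: [0.5, 0.2, -0.8]
opening: 0.0549
grip_force: 0.0
```

Emit:
{"fn": "send_rows", "kwargs": {"targets": [[0.6, 0, 0, -0.03, 0], [0.6, 0, 0, -0.02, 0], [0.6, 0, 0, 0, 0], [0.6, 0, 0, 0, 0]]}}

```text
time: 22.25
tool_pos: [0.5744, -0.3827, 0.1237]
tool_rot: [3.141, -0.0, 0.496]
contact_force: [0.3, -0.3, -0.1]
opening: 0.0551
grip_force: 0.0
```

Descending to 0.031 and gripping.

Emit:
{"fn": "send_rows", "kwargs": {"targets": [[0.6, 0, 0, -0.03, 0], [0.6, 0, 0, -0.03, 0], [0.6, 0, 0, -0.022, 0], [0.6, 0, 0, -0.01, 0], [0.6, 0, 0, 0, 0]]}}

```text
time: 22.75
tool_pos: [0.5743, -0.3826, 0.0313]
tool_rot: [-3.141, 0.0, 0.495]
contact_force: [0.0, -0.2, 0.1]
opening: 0.0552
grip_force: 0.0
```

Emit:
{"fn": "send_rows", "kwargs": {"targets": [[0.2, 0, 0, 0, 0], [0.2, 0, 0, 0, 0], [0.2, 0, 0, 0, 0], [0.2, 0, 0, 0, 0], [0.2, 0, 0, 0, 0]], "grip_force": 25}}

```text
time: 23.25
tool_pos: [0.575, -0.3832, 0.0332]
tool_rot: [3.139, -0.001, 0.495]
contact_force: [-0.5, 0.7, 6.5]
opening: 0.0396
grip_force: 25.0
```

Emit:
{"fn": "send_rows", "kwargs": {"targets": [[0.2, 0, 0, 0.03, 0], [0.2, 0, 0, 0.04, 0], [0.2, 0, 0.0, 0.04, 0], [0.2, 0, 0.02, 0.04, 0], [0.2, -0.02, 0.035, 0.03, 0]]}}

```text
time: 23.75
tool_pos: [0.5555, -0.329, 0.2135]
tool_rot: [3.137, -0.002, 0.493]
contact_force: [1.1, -0.5, -0.9]
opening: 0.0392
grip_force: 25.0
```

Emit:
{"fn": "send_rows", "kwargs": {"targets": [[0.2, -0.02, 0.04, 0, -0.1], [0.2, -0.02, 0.04, 0, -0.1], [0.2, -0.02, 0.04, 0, -0.1], [0.2, -0.006, 0.04, 0, -0.1], [0.2, -0.004, 0.04, 0, -0.095]]}}

```text
time: 24.25
tool_pos: [0.4832, -0.1262, 0.2116]
tool_rot: [3.141, -0.001, -0.005]
contact_force: [0.4, 0.5, -1.6]
opening: 0.0394
grip_force: 25.0
```

Emit:
{"fn": "send_rows", "kwargs": {"targets": [[0.2, 0, 0.04, 0, 0], [0.2, 0, 0.04, 0, 0], [0.2, 0, 0.03, 0, 0], [0.2, 0, 0.02, 0, 0], [0.2, 0, 0, 0, 0]]}}

```text
time: 24.75
tool_pos: [0.4839, 0.0045, 0.2114]
tool_rot: [-3.141, -0.0, 0.003]
contact_force: [0.1, -0.3, -1.2]
opening: 0.0398
grip_force: 25.0
```

Emit:
{"fn": "send_rows", "kwargs": {"targets": [[0.2, 0, 0, 0, 0], [0.2, 0, 0, 0, 0]]}}

```text
time: 24.95
tool_pos: [0.4843, 0.0014, 0.2112]
tool_rot: [3.141, -0.0, -0.001]
contact_force: [0.0, -0.3, -1.3]
opening: 0.0393
grip_force: 25.0
```

Emit:
{"fn": "send_rows", "kwargs": {"targets": [[0.2, 0, 0.02, 0, 0], [0.2, 0, 0, -0.03, 0], [0.2, 0, 0, -0.03, 0], [0.2, 0, 0, -0.02, 0], [0.2, 0, 0, 0, 0]]}}

```text
time: 25.45
tool_pos: [0.4825, 0.0214, 0.1287]
tool_rot: [-3.141, 0.006, -0.002]
contact_force: [0.4, -0.7, -0.1]
opening: 0.0396
grip_force: 25.0
```

Emit:
{"fn": "send_rows", "kwargs": {"targets": [[0.2, 0, 0, -0.01, 0], [0.2, 0, 0, -0.008, 0], [0.2, 0, 0, 0, 0], [0.2, 0, 0, 0, 0]]}}

```text
time: 25.85
tool_pos: [0.4845, 0.0222, 0.1135]
tool_rot: [3.141, -0.001, -0.0]
contact_force: [-0.6, 0.3, -0.4]
opening: 0.0392
grip_force: 25.0
```

Emit:
{"fn": "send_rows", "kwargs": {"targets": [[0.2, 0, 0, -0.008, 0], [0.2, 0, 0, -0.007, 0], [0.2, 0, 0, -0.003, 0], [0.2, 0, 0, 0, 0], [0.2, 0, 0, 0, 0]]}}

```text
time: 26.35
tool_pos: [0.4841, 0.0224, 0.0951]
tool_rot: [3.142, 0.0, -0.0]
contact_force: [-0.5, 0.0, 1.6]
opening: 0.0396
grip_force: 25.0
```

Emit:
{"fn": "send_rows", "kwargs": {"targets": [[0.55, 0, 0, 0, 0], [0.55, 0, 0, 0, 0], [0.55, 0, 0, 0, 0], [0.55, 0, 0, 0.01, 0], [0.55, 0, 0, 0.03, 0]]}}

```text
time: 26.85
tool_pos: [0.4826, 0.0225, 0.134]
tool_rot: [-3.141, 0.005, -0.0]
contact_force: [0.4, 0.6, -0.3]
opening: 0.0507
grip_force: 0.0
```

Emit:
{"fn": "send_rows", "kwargs": {"targets": [[0.55, 0, 0, 0.04, 0], [0.55, 0, 0, 0.04, 0], [0.55, 0, 0, 0.03, -0.1], [0.55, 0.02, 0, 0, -0.13], [0.55, 0.03, 0.001, 0, -0.14]]}}

```text
time: 27.35
tool_pos: [0.5346, 0.0233, 0.2479]
tool_rot: [-3.141, -0.004, -0.376]
contact_force: [-0.3, 1.1, 0.1]
opening: 0.051
grip_force: 0.0
```

Emit:
{"fn": "send_rows", "kwargs": {"targets": [[0.55, 0.03, 0.001, 0, -0.14], [0.55, 0.02, 0.001, 0, -0.14], [0.55, 0.004, 0, 0, -0.14], [0.55, 0, 0, 0, -0.14], [0.55, 0, 0, 0, -0.07]]}}

```text
time: 27.85
tool_pos: [0.5884, 0.0253, 0.2456]
tool_rot: [3.141, -0.0, -1.005]
contact_force: [-0.5, 0.5, -0.9]
opening: 0.0503
grip_force: 0.0
```

Emit:
{"fn": "send_rows", "kwargs": {"targets": [[0.55, 0, 0, 0, 0], [0.55, 0, 0, 0, 0]]}}

```text
time: 28.05
tool_pos: [0.5882, 0.0253, 0.2456]
tool_rot: [-3.141, -0.0, -0.998]
contact_force: [-0.4, 0.5, -0.4]
opening: 0.0502
grip_force: 0.0
```

Run:
```python
from h import *
im,W,s=look('side');print(s['tool_pos'],s['tool_rot'],s['qpos'])
im,W,s=look('top')
```

```text
side px [276.3 148.6] n 55 med [0.43  0.376 0.094] ztop 0.107 topmean [0.4337 0.3843 0.1042] mid [0.431  0.3844 0.1043]
side px [302.  198.2] n 67 med [0.484 0.017 0.129] ztop 0.132 topmean [0.4845 0.0186 0.1294] mid [0.4853 0.0188 0.1287]
[0.58822921 0.02533414 0.24563807] [-3.14132370e+00 -2.59073097e-04 -9.98121324e-01] [-8.70643800e-02  4.47638600e-01  1.30808448e+00 -4.05561891e-05
  1.38549827e+00  2.48186070e+00]
top px [557.3 266.1] n 1632 med [ 0.292 -0.922  0.001] ztop 0.006 topmean [ 0.2856 -0.9462  0.0027] mid [ 0.2505 -1.0509  0.1722]
```

Emit:
{"fn": "send_rows", "kwargs": {"targets": [[0.5, 0.001, 0, -0.03, -0.008], [0.5, 0, 0, -0.025, 0], [0.4, 0, 0, -0.016, 0], [0.3, 0, 0, 0, 0], [0.2, 0, 0, 0, 0]]}}

```text
time: 28.65
tool_pos: [0.5895, 0.0253, 0.1747]
tool_rot: [-3.141, -0.0, -1.008]
contact_force: [0.2, -0.3, -0.3]
opening: 0.0267
grip_force: 0.0
```

Emit:
{"fn": "send_rows", "kwargs": {"targets": [[0.0, 0, 0, 0, 0], [0.0, 0, 0, 0, 0], [0.0, 0, 0, 0, 0], [0.0, 0, 0, 0, 0], [0.0, 0, 0, 0, 0]], "grip_force": 40}}

```text
time: 29.15
tool_pos: [0.5895, 0.025, 0.1755]
tool_rot: [-3.141, -0.001, -1.008]
contact_force: [-3.1, -1.7, 6.3]
opening: 0.0134
grip_force: 40.0
```

Emit:
{"fn": "send_rows", "kwargs": {"targets": [[0.0, 0, 0, 0, 0.05], [0.0, 0, 0, 0, 0.1], [0.0, 0, 0, 0, 0.12], [0.0, 0, 0, 0, 0.13], [0.0, 0, 0, 0, 0.13]]}}

```text
time: 29.65
tool_pos: [0.5899, 0.0253, 0.1755]
tool_rot: [-3.141, -0.002, -0.473]
contact_force: [-1.0, 0.5, 4.6]
opening: 0.0137
grip_force: 40.0
```

Emit:
{"fn": "send_rows", "kwargs": {"targets": [[0.0, 0, 0, 0, 0.13], [0.0, 0, 0, 0, 0.13], [0.0, 0, 0, 0, 0.12], [0.0, 0, 0, 0, 0.1], [0.0, 0, 0, 0, 0.035]]}}

```text
time: 30.15
tool_pos: [0.59, 0.0258, 0.1755]
tool_rot: [-3.141, -0.003, 0.04]
contact_force: [-1.3, 0.9, 4.7]
opening: 0.0137
grip_force: 40.0
```

Emit:
{"fn": "send_rows", "kwargs": {"targets": [[0.0, 0, 0, 0, 0], [0.0, 0, 0, 0, 0], [0.3, 0, 0, 0, 0], [0.3, 0, 0, 0, 0], [0.3, 0, 0, 0, 0]]}}

```text
time: 30.65
tool_pos: [0.5893, 0.0253, 0.174]
tool_rot: [3.142, 0.0, 0.037]
contact_force: [0.7, 0.2, -0.1]
opening: 0.027
grip_force: 0.0
```

Emit:
{"fn": "send_rows", "kwargs": {"targets": [[0.3, 0, 0, 0.03, 0], [0.5, 0, 0, 0.04, 0], [0.6, -0.02, 0.03, 0.01, 0], [0.6, -0.03, 0.04, 0, 0], [0.6, -0.03, 0.04, 0, 0]]}}

```text
time: 31.15
tool_pos: [0.5085, 0.136, 0.2543]
tool_rot: [-3.141, -0.001, 0.035]
contact_force: [0.7, 1.3, 0.1]
opening: 0.0529
grip_force: 0.0
```

Emit:
{"fn": "send_rows", "kwargs": {"targets": [[0.6, -0.03, 0.04, 0, 0], [0.6, -0.03, 0.04, 0, 0], [0.6, -0.03, 0.04, 0, 0], [0.6, -0.03, 0.03, 0, 0], [0.6, 0, 0, 0, 0]]}}

```text
time: 31.65
tool_pos: [0.3859, 0.2883, 0.2543]
tool_rot: [-3.141, 0.001, 0.042]
contact_force: [-0.2, -1.1, 0.5]
opening: 0.0549
grip_force: 0.0
```

Run:
```python
from h import *
im,W,s=look('side',amin=20);print(s['tool_pos'],s['tool_rot'],s['qpos'])
a=cv2.resize(im[140:270,240:400],None,fx=2.5,fy=2.5)
im,W,s=look('wrist');b=im
save('sw4',np.vstack([cv2.resize(a,(400,325)),cv2.resize(b[:240],(640,240))[:, :400]]))
save('w4',b)
```

```text
side px [275.9 147.3] n 27 med [0.43  0.374 0.105] ztop 0.109 topmean [0.4345 0.3841 0.1069] mid [0.433  0.3843 0.1076]
[0.3858553  0.2882542  0.25427188] [-3.14060396e+00  1.16575662e-03  4.22667742e-02] [4.81383581e-01 2.40635173e-01 1.58913944e+00 1.43822936e-03
 1.31245312e+00 2.00954583e+00]
wrist px [221.8 139.1] n 411 med [0.437 0.394 0.107] ztop 0.108 topmean [0.4363 0.3921 0.1071] mid [0.4327 0.3886 0.1066]
```

View pics/sw4.png

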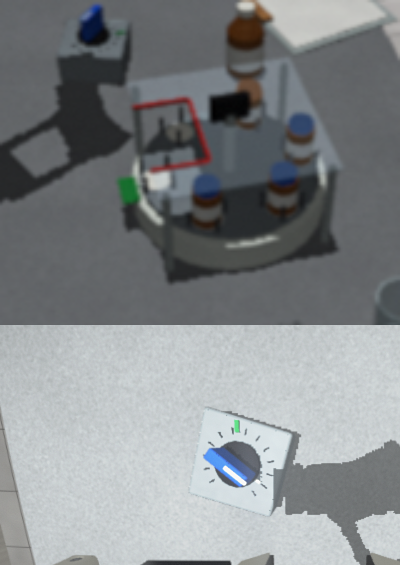

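The side view shows all three blue jars upright at (207,200), (283,190) and (300,138), with the orange reference at the back (250,100) and an empty disc at loading (157,180). The wrist view shows the dial bar with its white pointer end at lower right (245,483), and the green tab at (237,426).

```bash
cat > dial.py <<'E'
from h import *
s=observe();im,d=read_camera('wrist');W=world('wrist',d,s)
X,Y,Z=np.moveaxis(W,-1,0);near=(np.hypot(X-.432,Y-.383)<.09)
hsv=cv2.cvtColor(im,cv2.COLOR_RGB2HSV);g=im.astype(int)
def xy(m):return W[m][:,:2]
def blobmax(m):
    n,l,st,c=cv2.connectedComponentsWithStats(m.astype(np.uint8));i=1+np.argmax(st[1:,4]);return l==i
disc=blobmax(near&(g.max(-1)<75)&(Z<.08)&(Z>.045))
cnt=max(cv2.findContours(disc.astype(np.uint8),cv2.RETR_EXTERNAL,cv2.CHAIN_APPROX_NONE)[0],key=cv2.contourArea)
h=cv2.convexHull(cnt)[:,0];hp=np.array([W[v,u] for u,v in h]);hp=hp[~np.isnan(hp[:,0])&(hp[:,2]<.075)]
A=np.c_[2*hp[:,:2],np.ones(len(hp))];c3=np.linalg.lstsq(A,(hp[:,:2]**2).sum(1),rcond=None)[0];cd=c3[:2];print('disc c',cd.round(4),'r',np.sqrt(c3[2]+cd@cd).round(4))
tab=blobmax(near&(hsv[...,0]>40)&(hsv[...,0]<90)&(hsv[...,1]>90)&(Z<.08))
t=xy(tab);print('tab',len(t),np.median(W[tab],0).round(4))
top=near&(Z>.099)&(Z<.115);p=xy(top);n2=p.mean(0)
mm=np.zeros(top.shape,np.uint8);rect=cv2.minAreaRect((p*1000).astype(np.float32));print('bar n',len(p),'mean',n2.round(4),'rect',rect,'z',np.median(Z[top]).round(4))
_,_,v=np.linalg.svd(p-n2)
wl=top&(hsv[...,1]<90)&(g.min(-1)>140);w=xy(wl).mean(0)
dr=v[0]*np.sign(v[0]@(w-n2));print('white',wl.sum(),w.round(4),'ptr deg',np.degrees(np.arctan2(*dr[::-1])).round(1))
bx=near&(Z>.05)&(Z<.062);r2=cv2.minAreaRect((xy(bx)*1000).astype(np.float32))
for nm,c in(('disc',cd),('bar',np.array(rect[0])/1000)):
    q=np.median(t,0)-c;print(nm,'tab deg',np.degrees(np.arctan2(q[1],q[0])).round(1),'r',np.hypot(*q).round(4))
print(s['tool_pos'].round(4),s['tool_rot'].round(3))
E
python3 dial.py
```

```text
Traceback (most recent call last):
  File "dial.py", line 8, in <module>
    disc=blobmax(near&(g.max(-1)<75)&(Z<.08)&(Z>.045))
  File "dial.py", line 7, in blobmax
    n,l,st,c=cv2.connectedComponentsWithStats(m.astype(np.uint8));i=1+np.argmax(st[1:,4]);return l==i
                                                                      ~~~~~~~~~^^^^^^^^^^
ValueError: attempt to get argmax of an empty sequence
```

Emit:
{"fn": "send_rows", "kwargs": {"targets": [[0.6, -0.02, 0.03, 0, 0.1], [0.6, -0.02, 0.03, 0, 0.1], [0.6, -0.01, 0.03, 0, 0.1], [0.6, 0, 0, 0, 0], [0.6, 0, 0, 0, 0]]}}

```text
time: 32.3
tool_pos: [0.3402, 0.3746, 0.2537]
tool_rot: [3.141, 0.0, 0.335]
contact_force: [-0.4, -0.4, 0.0]
opening: 0.0551
grip_force: 0.0
```

```bash
python3 dial.py
```

```text
Traceback (most recent call last):
  File "dial.py", line 8, in <module>
    disc=blobmax(near&(g.max(-1)<75)&(Z<.08)&(Z>.045))
  File "dial.py", line 7, in blobmax
    n,l,st,c=cv2.connectedComponentsWithStats(m.astype(np.uint8));i=1+np.argmax(st[1:,4]);return l==i
                                                                      ~~~~~~~~~^^^^^^^^^^
ValueError: attempt to get argmax of an empty sequence
```

Black disc renders brighter than my threshold; loosening it.

```bash
sed -i 's/g.max(-1)<75/g.max(-1)<120/; s/^disc=/q=near\&(Z>.045)\&(Z<.08);print("nz",q.sum(),np.percentile(g.max(-1)[q],[5,20,40,60]))\ndisc=/' dial.py; python3 dial.py
python3 - <<'E'
from h import *
im,d=read_camera('wrist');save('w5',cv2.resize(im[:260,140:500],None,fx=2,fy=2))
E
```

```text
nz 8002 [ 96. 176. 221. 222.]
disc c [0.4321 0.3893] r 0.0266
tab 54 [0.477  0.389  0.0591]
bar n 710 mean [0.4323 0.3894] rect ((431.87322998046875, 388.43646240234375), (51.82065963745117, 14.320387840270996), 53.07140350341797) z 0.1072
white 148 [0.4255 0.38  ] ptr deg -127.1
disc tab deg -0.4 r 0.0449
bar tab deg 0.7 r 0.0451
[0.3403 0.3742 0.2538] [3.141 0.    0.334]
```

View pics/w5.png

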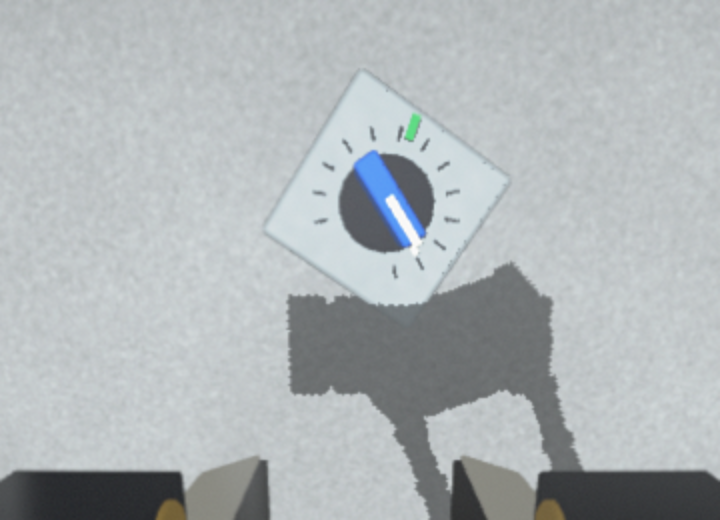

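The pointer end (415,240 in the crop) is at about -127° and the green tab (413,127) at about 0°, around the axis at (0.432, 0.389). The gap in the scale is at lower left, so I turn +127° counter-clockwise.

Emit:
{"fn": "send_rows", "kwargs": {"targets": [[0.6, 0.02, 0.003, 0, 0.12], [0.6, 0.025, 0.004, 0, 0.13], [0.6, 0.025, 0.004, 0, 0.13], [0.6, 0.02, 0.003, 0, 0.13], [0.6, 0.002, 0.001, 0, 0.081]]}}

```text
time: 32.95
tool_pos: [0.4342, 0.3889, 0.2536]
tool_rot: [3.141, 0.0, 0.928]
contact_force: [-0.2, -0.1, -0.5]
opening: 0.0551
grip_force: 0.0
```

Emit:
{"fn": "send_rows", "kwargs": {"targets": [[0.6, 0, 0, -0.03, 0], [0.6, 0, 0, -0.04, 0], [0.6, 0, 0, -0.03, 0], [0.6, 0, 0, 0, 0], [0.6, 0, 0, 0, 0]]}}

```text
time: 33.45
tool_pos: [0.4321, 0.3897, 0.1548]
tool_rot: [3.141, -0.0, 0.926]
contact_force: [-0.6, -0.1, -0.1]
opening: 0.0551
grip_force: 0.0
```

Emit:
{"fn": "send_rows", "kwargs": {"targets": [[0.6, 0, -0.0005, -0.03, 0], [0.5, 0, 0, -0.03, 0], [0.4, 0, 0, -0.016, 0], [0.3, 0, 0, 0, 0], [0.2, 0, 0, 0, 0]]}}

```text
time: 33.95
tool_pos: [0.4326, 0.3904, 0.0803]
tool_rot: [3.14, -0.003, 0.927]
contact_force: [0.3, 0.0, 0.9]
opening: 0.0275
grip_force: 0.0
```

Emit:
{"fn": "send_rows", "kwargs": {"targets": [[0.0, 0, 0, 0, 0], [0.0, 0, 0, 0, 0], [0.0, 0, 0, 0, 0], [0.0, 0, 0, 0, 0], [0.0, 0, 0, 0, 0]], "grip_force": 20}}

```text
time: 34.45
tool_pos: [0.4325, 0.3904, 0.0801]
tool_rot: [3.14, -0.003, 0.928]
contact_force: [0.0, -2.0, 5.9]
opening: 0.0137
grip_force: 20.0
```

Turning +2.217 rad in total, then releasing and rising.

Emit:
{"fn": "send_rows", "kwargs": {"targets": [[0.0, 0, 0, 0, 0.1], [0.0, 0, 0, 0, 0.14], [0.0, 0, 0, 0, 0.14], [0.0, 0, 0, 0, 0.14], [0.0, 0, 0, 0, 0.14]]}}

```text
time: 34.95
tool_pos: [0.432, 0.3906, 0.0801]
tool_rot: [3.139, -0.002, 1.593]
contact_force: [-1.4, 0.6, 7.4]
opening: 0.0135
grip_force: 20.0
```

Emit:
{"fn": "send_rows", "kwargs": {"targets": [[0.0, 0, 0, 0, 0.14], [0.0, 0, 0, 0, 0.14], [0.0, 0, 0, 0, 0.14], [0.0, 0, 0, 0, 0.14], [0.0, 0, 0, 0, 0.14]]}}

```text
time: 35.45
tool_pos: [0.4314, 0.3904, 0.0801]
tool_rot: [3.14, -0.0, 2.293]
contact_force: [-4.2, -1.3, 8.8]
opening: 0.0134
grip_force: 20.0
```

Emit:
{"fn": "send_rows", "kwargs": {"targets": [[0.0, 0, 0, 0, 0.14], [0.0, 0, 0, 0, 0.14], [0.0, 0, 0, 0, 0.14], [0.0, 0, 0, 0, 0.14], [0.0, 0, 0, 0, 0.14]]}}

```text
time: 35.95
tool_pos: [0.4311, 0.3898, 0.0801]
tool_rot: [3.141, 0.0, 2.994]
contact_force: [-3.5, -3.1, 11.2]
opening: 0.0137
grip_force: 20.0
```

Emit:
{"fn": "send_rows", "kwargs": {"targets": [[0.0, 0, 0, 0, 0.14], [0.0, 0, 0, 0, 0.017], [0.0, 0, 0, 0, 0], [0.0, 0, 0, 0, 0], [0.0, 0, 0, 0, 0]]}}

```text
time: 36.45
tool_pos: [0.4311, 0.3897, 0.08]
tool_rot: [3.141, 0.0, -3.138]
contact_force: [-4.7, -3.0, 10.3]
opening: 0.0138
grip_force: 20.0
```

Emit:
{"fn": "send_rows", "kwargs": {"targets": [[0.4, 0, 0, 0, 0], [0.4, 0, 0, 0, 0], [0.4, 0, 0, 0, 0], [0.4, 0, 0, 0.02, 0], [0.4, 0, 0, 0.04, 0]]}}

```text
time: 36.95
tool_pos: [0.4296, 0.3886, 0.1357]
tool_rot: [-3.138, -0.006, -3.139]
contact_force: [0.5, 0.7, 0.1]
opening: 0.0366
grip_force: 0.0
```

Emit:
{"fn": "send_rows", "kwargs": {"targets": [[0.5, 0, 0, 0.04, 0], [0.5, 0, 0, 0.04, 0], [0.5, 0, -0.03, 0.03, -0.14], [0.5, -0.02, -0.04, 0, -0.14], [0.5, -0.02, -0.04, 0, -0.14]]}}

```text
time: 37.45
tool_pos: [0.3911, 0.2789, 0.2487]
tool_rot: [3.14, 0.001, 2.72]
contact_force: [1.1, -0.2, -0.7]
opening: 0.0461
grip_force: 0.0
```

Emit:
{"fn": "send_rows", "kwargs": {"targets": [[0.5, 0, 0, 0, -0.14], [0.5, 0, 0, 0, -0.14], [0.5, 0, 0, 0, -0.14], [0.5, 0, 0, 0, -0.14], [0.5, 0, 0, 0, -0.14]]}}

```text
time: 37.95
tool_pos: [0.3912, 0.2798, 0.2481]
tool_rot: [-3.142, -0.0, 2.019]
contact_force: [-0.5, 0.9, -0.1]
opening: 0.0458
grip_force: 0.0
```

Emit:
{"fn": "send_rows", "kwargs": {"targets": [[0.5, -0.01, 0, 0, -0.14], [0.5, 0, 0, 0, -0.14], [0.5, 0, 0, 0, -0.14], [0.5, 0, 0, 0, -0.14], [0.5, 0, 0, 0, -0.14]]}}

```text
time: 38.45
tool_pos: [0.3812, 0.2799, 0.2481]
tool_rot: [-3.142, 0.0, 1.319]
contact_force: [-0.1, 0.0, 0.3]
opening: 0.0458
grip_force: 0.0
```

```bash
python3 dial.py;python3 - <<'E'
from h import *
im,W,s=look('side',amin=20)
im,d=read_camera('wrist');save('w6',im)
E
```

```text
nz 8517 [ 99. 187. 222. 224.]
disc c [0.4323 0.3878] r 0.0265
tab 54 [0.4776 0.3887 0.0591]
bar n 835 mean [0.4325 0.3886] rect ((433.5420227050781, 389.01531982421875), (14.570769309997559, 52.50761032104492), 89.89842987060547) z 0.1072
white 166 [0.4458 0.389 ] ptr deg 0.1
disc tab deg 1.1 r 0.0453
bar tab deg -0.5 r 0.044
[0.3812 0.2799 0.2481] [-3.142  0.     1.319]
side px [276.1 148.7] n 76 med [0.429 0.383 0.089] ztop 0.106 topmean [0.4278 0.3841 0.1042] mid [0.4302 0.384  0.1046]
```

Run:
```python
from h import *
im,d=read_camera('top');W=world('top',d)
a=cv2.resize(im[130:260,180:440],(780,390),interpolation=cv2.INTER_CUBIC)
im,d=read_camera('side');b=cv2.resize(im[140:240,240:440],(400,200),interpolation=cv2.INTER_CUBIC)
o=np.zeros((595,780,3),np.uint8);o[:390]=a;o[392:592,:400]=b;w=cv2.imread('pics/w6.png')[:200,130:510,::-1];o[392:592,400:780]=w
save('fin',o)
```

```text
(no output)
```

View pics/fin.png

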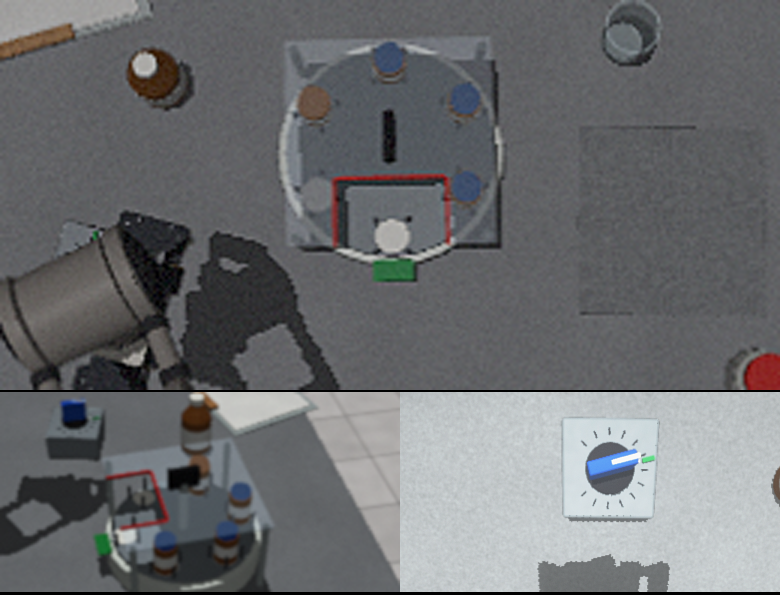

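The final view shows blue caps at (388,58), (463,100) and (465,187), the reference at (315,103), and an empty disc at loading (392,236). The pointer line runs to the green tab at (648,459), the bench is clear of jars, and the robot is touching nothing.

```bash
python3 -c "
from cell import hand_in
print(hand_in())"
```

```text
the job is handed in; nothing more can be done
None
```

I loaded all three blue-capped jars upright, clicked the turret on to an empty loading place, set the dial pointer to the green tab to within about 1.5 degrees as measured, and handed the job in at about 39 s; no verdict was shown.

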